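Roll the half bottle to its show mark

TASK

The half bottle lying on the black bar mat must be put on show over the cream band. Roll it along the mat with your fingertips on its top, in as many strokes as you need, until it lies still lengthwise along the band with its centre line over the band, and then take your hand away. Do not lift it, pinch it or shove it low on its side, and leave the candle, the tumbler and the bottle stopper where they stand.

Things in the scene. Friction and masses are not known exactly. Their poses are not given: they have to be found in the camera images.
- bottle: Half bottle lying on the mat: dark, red capsule, 62 mm diameter, 241 mm long, 0.5 to 0.75 kg. Origin at the centre of its base; z axis from base to neck, level, at the start away from the robot; x and y turn as it rolls. Its top lies 66 mm above the table. It rolls across its own axis; the top moves twice as far as the centre. The rubber mat slows it, so it soon stops when let go gently.
- bottle_mid (a point): Point on the bottle's axis, 80 mm from its base, near its centre of mass: the place to push, in the straight 62 mm part (up to 130 mm from the base; beyond, it narrows to the neck). It is 31 mm above the mat and 31 mm below the top of the lying bottle. Axes as the bottle's.
- bar_mat: Flat black rubber bar mat fixed on the table, 260 mm (its x) by 340 mm (its y) by 4 mm; origin at the centre of its underside on the table; its top is 4 mm above the table. The bottle rolls along the mat's y axis, either way.
- band: Cream band flat on the mat (nothing to feel), 250 mm long along its x axis (away from the robot), 30 mm wide along its y axis. Origin on the band's centre line, 5 mm from the end nearest the robot, at table height. At the start the bottle's centre line lies 70 to 120 mm to the left or right of it, and the bottle's base is level with its origin.
- candle: White pillar candle, 64 mm diameter, 94 mm high, stands loose beside one end of the mat; origin at the centre of its underside. To be left alone.
- tumbler: Clear glass tumbler, 80 mm diameter, 90 mm high, stands loose beside the other end of the mat; origin at the centre of its underside. To be left alone.
- stopper: Pale bottle stopper, 35 mm diameter, 48 mm high, stands loose between the mat and the robot; origin at the centre of its underside. To be left alone.

How it is judged:
On the way:
1. the bottle has turned about its own axis by at least 70 degrees, i.e. it rolls (angle between bottle_mid's own x axis and vertical below 1.92 rad).
At the end, for the whole second after the job is handed in: The half bottle lies still on the mat along the cream band: its mid point within 15 mm of the band's centre line (so over the band), not shifted by more than 40 mm lengthwise, its axis within 0.2 rad of the band's (y of bottle_mid in the frame of band between -0.015 and 0.015 m and x of bottle_mid in the frame of band between 0.04 and 0.12 m and angle between the z axis of bottle_mid and the x axis of band, either way round below 0.2 rad and height (world z) of bottle_mid below 0.04 m and linear speed of bottle below 0.01 m/s and angular speed of bottle below 0.3 rad/s); the robot touches nothing.
It fails at once if the bottle is lifted off the mat or stood up (height (world z) of bottle_mid above 0.05 m or angle between bottle_mid's own z axis and vertical below 1.35 rad or angle between bottle_mid's own z axis and vertical above 1.8 rad).
It fails at once if the bottle is pushed or held with the fingers low at its sides instead of on its top (touched with the grasp point less than 52 mm above the table, fingertips below the bottle's axis) (contact force between the fingers and bottle above 0.5 N and height (world z) of the grasp point below 0.052 m).
It fails at once if the candle is disturbed (distance of candle from where it was at the start of the episode above 0.015 m or angle between candle's own z axis and vertical above 0.3 rad).
It fails at once if the tumbler is disturbed (distance of tumbler from where it was at the start of the episode above 0.015 m or angle between tumbler's own z axis and vertical above 0.3 rad).
It fails at once if the stopper is disturbed (distance of stopper from where it was at the start of the episode above 0.015 m or angle between stopper's own z axis and vertical above 0.5 rad).
It also fails if it takes over 58 s, if anything falls off the work surface, if the arm or the gripper's body presses on something with over 40 N, if the wrist force passes 120 N, or if a joint passes its speed limit or range.

ROBOT

A 6-joint arm with a two-finger parallel gripper is mounted at the origin on a cart in front of the work surface, level with it; the furniture and walls round the work are solid. World frame = base frame: x ahead of the robot, y to its left, z up, the work surface at z = 0. Lengths are in m, angles in rad, forces in N, time in s.
With the tool pointing down it reaches from about 0.35 to 0.8 m from the base axis. Payload 7.3 kg.
Tool frame: the origin (TCP) lies at the very end of the fingers, on their centre line; the grasp point (between the pads) lies 19 mm behind it; z points along the fingers, y is the line along which they close (so a half turn about z gives the same grasp; the last joint's range is limited). The gripper opens to 85 mm and grips with 20 to 120 N. Pads are 22 mm wide; open, the fingers measure 114 mm over their backs; the gripper's body (76 mm by 85 mm) begins 54 mm behind the grasp point. The pads swing forward as they close: fully open they stand 13 mm farther back than shut.
Start: joints at [1.094, 0.342, 1.524, -0, 1.275, -0.146], TCP at [0.171, 0.497, 0.231] pointing down, gripper open.
Joint ranges: [-2.53, 2.53], [-0.77, 2.02], [0.04, 2.7], [-1, 4.14], [0.28, 2.66], [-3.11, 3.11]. Speed limits (rad/s): [2.57, 2.57, 3.14, 3.14, 3.14, 3.14].

INTERFACE

Orientations are given as a unit quaternion [w, x, y, z].
In Python, from plant import arm, imaging, order gives the robot as it stands.
- The arm moves only by the shell command python3 -m pendant 'ROWS' [OPENING] [FORCE]. ROWS is JSON, a list of rows, each a list of 6 numbers: the shift along the tool's x, y, z normalised to -1 to 1, where 1 is 0.3 m, then the turn, a rotation vector about the tool's x, y, z normalised to -1 to 1, where 1 is 0.5 rad. In form: [[x, y, z, rx, ry, rz], ...]. A call has 1 to 5 rows; each row is the pose to reach, as a shift and turn from the pose commanded when the call began, along the tool's axes at that moment; what a row does not reach only later rows make up. A row lasts 1/12 s, in which the tool goes at most 41.7 mm and 7.16 degrees, less where a joint would pass 70% of its speed; a pose out of reach is approached as far as the arm can. A call with a number of a shift or a turn outside -1 to 1 is refused whole. A call with a gripper value outside its range is refused whole. OPENING is the opening, from 0 (shut) to 1 (fully open), set as the call begins (- or left out, the last holds). The fingers move at their own pace and stop on an object; FORCE is the grip in N (left out, the last holds). Time passes only in rows, so rows that repeat a pose let the fingers close. It gives the time, the measured TCP pose, the force, the opening and the grip force at its end, in the units of the state.
- arm.sense(): the state, without advancing time (a new reading comes with each control period).
- imaging.grab_frame(name): name is "scene" or "side" or "wrist"; returns a dict with "img" (384x512x3 uint8, red, green, blue), "camera_matrix" (3x3 intrinsics, pixels), "distortion" ([k1, k2, p1, p2, k3] as OpenCV has them; the pictures are not rectified), "rvec" (rotation vector, rad) and "tvec" (3), from world to camera coordinates, as OpenCV has them; the wrist camera has in their place "mount" (4x4, takes a point from camera to tool coordinates, whose origin is the TCP and whose axes are the flange's). Camera axes: x right, y down, z forward; pixel columns grow to the right and rows downward; lengths in m; the calibration is good to about 2 mm. A picture is of the moment at which its call begins: read the wrist's pose just before it. There is no depth.
- order.finish_job(): hands the job in; it is judged then, once.
Trained networks look in a picture, given as the dict that the camera call returned (one of the last four; its "shot" number tells which), for a name from the list of things; names that differ only in an ending like _2 or _b are one class to them, and where a whole thing is asked for, a point or a joint stands for the part that bears it (a point fixed in the world has none). Each returns a list of dicts, best first, with "conf" (0 to 1); they miss things now and then, are a little off and sometimes report something else, mostly with a low value. They report only what shows in the picture. A call takes as long as a camera call.
- imaging.cut_out(picture, label): "mask" (384x512 bool, what is visible of it) and "rect" ([centre column, centre row, width, height] in pixels, round what is visible of it).
The state is a dict: "t": time; "qpos": joint angles; "qvel": joint speeds; "effort": joint torques, N m; "ee_pos": TCP position; "orientation": TCP orientation; "force": force on the tool from outside, world axes, zero at the start; "wrist_torque": the same for the moment, N m; "grip_width": finger opening in m; "grip_force": force on a finger pad.
Only numpy, scipy, OpenCV 4.12 (cv2) and the standard library are available. Lean on these libraries where they do the work, as an engineer would, in place of code of your own. Each camera call takes 0.05 s, during which the arm holds its last target. There are 200 camera calls.

## Working session

There is one attempt and no reset: what is moved stays moved. The work goes in short steps, Python scripts to look and compute and a shell command to move; the robot and the scene stay as the last step left them, time stands still between calls to the robot, and variables do not carry over. Pictures are saved under pics/ and viewed, at most 10 in all, crops included, and the job is handed in when it is done.

```bash
mkdir -p pics; cat > h.py <<'E'
import numpy as np, cv2
from plant import arm, imaging, order
def ray(f,uv):
    p=cv2.undistortPoints(np.array(uv,float).reshape(-1,1,2),f["camera_matrix"],np.array(f["distortion"]))[:,0]
    R=cv2.Rodrigues(np.array(f["rvec"],float))[0];c=-R.T@np.array(f["tvec"]).ravel()
    return c,np.c_[p,np.ones(len(p))]@R
def onz(f,uv,z):
    c,d=ray(f,uv);return c+d*((z-c[2])/d[:,2])[:,None]
E
python3 - <<'E'
from h import *
s=arm.sense();print(s["t"],s["ee_pos"],s["orientation"],s["force"])
for n in("scene","side"):
    f=imaging.grab_frame(n);cv2.imwrite(f"pics/{n}.png",f["img"][:,:,::-1])
    c,_=ray(f,[[0,0]]);print(n,"cam",c)
    for l,z in(("bottle",.035),("band",.004),("bar_mat",.004),("candle",0),("tumbler",0),("stopper",0)):
        for r in imaging.cut_out(f,l)[:1]:
            m=r["mask"].astype(np.uint8);v,u=np.nonzero(m)
            box=cv2.boxPoints(cv2.minAreaRect(np.c_[u,v].astype(np.float32)))
            print(l,round(r["conf"],2),np.round(r["rect"]),np.round(onz(f,box,z)[:,:2],3).tolist())
E
```

```text
0.0 [0.1703132  0.49616923 0.23062959] [-2.30778953e-04  1.64640102e-01  9.86353400e-01 -7.44335854e-04] [-0.24393576  0.15346694  0.39138898]
scene cam [ 0.17970408 -0.42803257  0.44369485]
bottle 0.85 [280. 223.  90.  47.] [[0.478, 0.207], [0.755, 0.23], [0.682, 0.108], [0.447, 0.103]]
band 0.71 [259. 218.  81.  34.] [[0.466, 0.247], [0.72, 0.281], [0.704, 0.25], [0.46, 0.221]]
bar_mat 0.86 [264. 234. 142.  93.] [[0.447, 0.36], [0.849, 0.745], [0.714, 0.082], [0.47, -0.028]]
candle 0.9 [235. 175.  27.  41.] [[0.693, 0.717], [0.767, 0.674], [0.617, 0.394], [0.559, 0.427]]
tumbler 0.69 [346. 251.  39.  59.] [[0.701, 0.138], [0.791, 0.086], [0.633, -0.07], [0.563, -0.029]]
stopper 0.61 [222. 247.  18.  24.] [[0.437, 0.212], [0.476, 0.215], [0.452, 0.13], [0.417, 0.129]]
side cam [0.36694468 0.92916304 0.52515289]
bottle 0.98 [241. 182. 108.  32.] [[0.695, 0.229], [0.736, 0.11], [0.48, 0.09], [0.466, 0.208]]
band 0.93 [235. 214. 112.  15.] [[0.706, 0.268], [0.717, 0.238], [0.465, 0.22], [0.462, 0.25]]
bar_mat 0.65 [228. 213. 146. 102.] [[0.702, 0.387], [0.838, 0.031], [0.473, 0.032], [0.442, 0.371]]
candle 0.7 [194. 257.  36.  62.] [[0.699, 0.305], [0.627, 0.276], [0.558, 0.446], [0.618, 0.468]]
tumbler 0.58 [253. 141.  30.  42.] [[0.716, -0.246], [0.624, -0.263], [0.568, -0.0], [0.644, 0.015]]
stopper 0.62 [318. 186.  17.  19.] [[0.45, 0.058], [0.42, 0.052], [0.411, 0.142], [0.439, 0.148]]
```

View pics/scene.png

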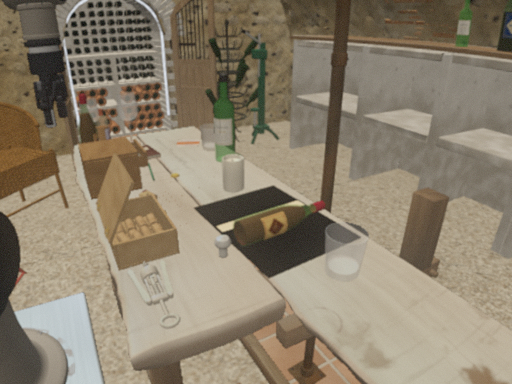

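View pics/side.png

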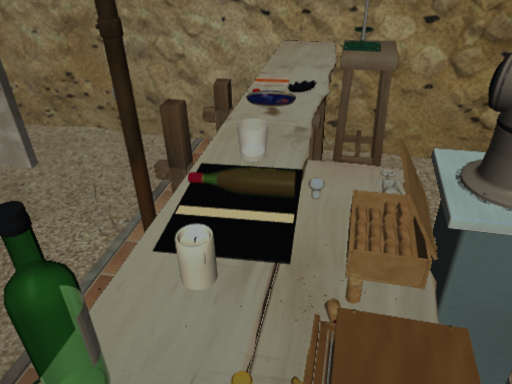

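The scene view shows the bottle (280,223) right of the band, with the tumbler at (346,251), candle at (235,175) and stopper at (222,247). The side view agrees: bottle (241,182), band (235,214), so the bottle must roll towards +y. I'll move over it with the fingers shut and look with the wrist camera.

```bash
python3 -m pendant '[[-0.13,-0.065,0,0,0,0],[-0.26,-0.13,0,0,0,0],[-0.39,-0.195,0,0,0,0],[-0.53,-0.26,0,0,0,0],[-0.53,-0.26,0,0,0,0]]' 0
python3 -m pendant '[[-0.13,-0.065,0,0,0,0],[-0.26,-0.13,0,0,0,0],[-0.39,-0.195,0,0,0,0],[-0.53,-0.26,0,0,0,0],[-0.53,-0.26,0,0,0,0]]'
python3 -m pendant '[[-0.13,-0.065,0,0,0,-0.2],[-0.26,-0.13,0,0,0,-0.4],[-0.39,-0.195,0,0,0,-0.6],[-0.53,-0.26,0,0,0,-0.8],[-0.53,-0.26,0,0,0,-0.8]]'
python3 - <<'E'
from h import *
from scipy.spatial.transform import Rotation as Ro
def axis(f,l,z):
    m=imaging.cut_out(f,l)
    if not m: print(l,"none");return
    r=m[0];m=r["mask"].astype(np.uint8)
    v,u=np.nonzero(m);box=cv2.boxPoints(cv2.minAreaRect(np.c_[u,v].astype(np.float32)))
    print(l,round(r["conf"],2),np.round(r["rect"]),np.round(onz(f,box,z)[:,:2],3).tolist())
    P=onz(f,np.c_[u,v],z)[:,:2]
    for a in np.arange(.46,.74,.04):
        s=np.abs(P[:,0]-a)<.006
        if s.sum()>3: print("  x%.2f y %.3f..%.3f"%(a,P[s,1].min(),P[s,1].max()),end=";")
    print()
s=arm.sense();print(s["t"],s["ee_pos"],s["orientation"],s["force"])
f=imaging.grab_frame("wrist")
cv2.imwrite("pics/w1.png",f["img"][:,:,::-1])
T=np.eye(4);w=s["orientation"];T[:3,:3]=Ro.from_quat([w[1],w[2],w[3],w[0]]).as_matrix();T[:3,3]=s["ee_pos"]
C=np.linalg.inv(T@np.array(f["mount"]));f["rvec"]=cv2.Rodrigues(C[:3,:3])[0];f["tvec"]=C[:3,3]
print("cam",ray(f,[[0,0]])[0])
axis(f,"bottle",.035);axis(f,"band",.004)
f=imaging.grab_frame("side");axis(f,"bottle",.035);axis(f,"band",.004)
E
```

```text
t: 1.12
ee_pos: [0.2988, 0.3678, 0.2315]
orientation: [0.001, 0.166, 0.986, -0.0]
force: [0.6, 0.4, -0.4]
grip_width: 0.0253
grip_force: 0.0
t: 1.53
ee_pos: [0.4241, 0.2423, 0.2314]
orientation: [0.001, 0.167, 0.986, -0.0]
force: [-0.1, 0.7, -0.3]
grip_width: -0.0
grip_force: 0.0
t: 1.95
ee_pos: [0.549, 0.1166, 0.2309]
orientation: [0.001, -0.035, 0.999, -0.001]
force: [-0.7, -1.5, -0.5]
grip_width: -0.0
grip_force: 0.0
1.95 [0.54899995 0.11663475 0.23093857] [ 8.56731804e-04 -3.54649840e-02  9.99370363e-01 -6.15886722e-04] [-0.73171686 -1.47056649 -0.48073585]
cam [0.4658036  0.11033444 0.37201692]
bottle 0.95 [290. 195.  62. 185.] [[0.705, 0.131], [0.473, 0.119], [0.47, 0.181], [0.703, 0.208]]
  x0.50 y 0.121..0.183;  x0.54 y 0.123..0.186;  x0.58 y 0.126..0.188;  x0.62 y 0.133..0.186;  x0.66 y 0.158..0.176;  x0.70 y 0.170..0.178;
band 0.89 [352. 188.  40. 182.] [[0.71, 0.235], [0.46, 0.218], [0.46, 0.248], [0.712, 0.273]]
  x0.46 y 0.219..0.247;  x0.50 y 0.221..0.251;  x0.54 y 0.224..0.253;  x0.58 y 0.226..0.256;  x0.62 y 0.229..0.261;  x0.66 y 0.233..0.260;  x0.70 y 0.235..0.262;
bottle 0.64 [242. 181. 107.  29.] [[0.7, 0.218], [0.74, 0.096], [0.478, 0.095], [0.466, 0.211]]
  x0.50 y 0.095..0.210;  x0.54 y 0.097..0.212;  x0.58 y 0.097..0.214;  x0.62 y 0.103..0.205;  x0.66 y 0.134..0.188;  x0.70 y 0.147..0.189;
band 0.67 [236. 214. 120.  20.] [[0.706, 0.273], [0.72, 0.236], [0.463, 0.217], [0.459, 0.253]]
  x0.46 y 0.220..0.252;  x0.50 y 0.223..0.256;  x0.54 y 0.224..0.259;  x0.58 y 0.229..0.259;  x0.62 y 0.232..0.260;  x0.66 y 0.233..0.268;  x0.70 y 0.237..0.265;
```

View pics/w1.png

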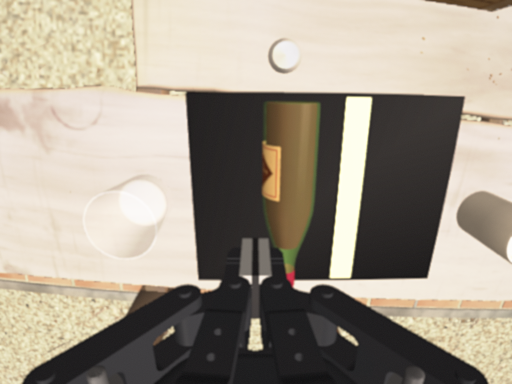

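The wrist view shows the bottle at column 290, the band at column 352 and the stopper at (285,55). Bottle mid is about (0.55, 0.155) and the band line there about y 0.239, so it must roll 84 mm. The tool's y already lies along the rolling direction. Next I come down behind the bottle's crown and feel for contact.

```bash
python3 -m pendant '[[0,0.09,0.13,0,0,0],[0,0.09,0.26,0,0,0],[0,0.09,0.39,0,0,0],[0,0.09,0.52,0,0,0],[0,0.09,0.53,0,0,0]]'
python3 -m pendant '[[0,0,0.005,0,0,0],[0,0,0.01,0,0,0],[0,0,0.015,0,0,0],[0,0,0.02,0,0,0],[0,0,0.02,0,0,0]]'
python3 -m pendant '[[0,0,0.003,0,0,0],[0,0,0.006,0,0,0],[0,0,0.006,0,0,0]]'
```

```text
t: 2.67
ee_pos: [0.5396, 0.1483, 0.0669]
orientation: [-0.005, -0.035, 0.999, -0.0]
force: [-0.4, -0.7, -0.4]
grip_width: 0.0002
grip_force: 0.0
t: 3.08
ee_pos: [0.5444, 0.1474, 0.0677]
orientation: [0.001, -0.035, 0.999, 0.0]
force: [-0.4, 0.6, 0.6]
grip_width: -0.0
grip_force: 0.0
t: 3.33
ee_pos: [0.5443, 0.1472, 0.0658]
orientation: [0.001, -0.034, 0.999, 0.0]
force: [-1.5, 0.1, 6.6]
grip_width: -0.0003
grip_force: 3.5
```

```bash
python3 -m pendant '[[0,0.01,0.003,0,0,0],[0,0.025,0.003,0,0,0],[0,0.04,0.003,0,0,0],[0,0.055,0.003,0,0,0],[0,0.07,0.003,0,0,0]]'
python3 -m pendant '[[0,0.015,0,0,0,0],[0,0.03,0,0,0,0],[0,0.045,0,0,0,0],[0,0.06,0,0,0,0],[0,0.06,0,0,0,0]]'
cat > m.py <<'E'
from h import *
from scipy.spatial.transform import Rotation as Ro
s=arm.sense();print(s["t"],np.round(s["ee_pos"],4),np.round(s["force"],1))
f=imaging.grab_frame("wrist")
w=s["orientation"];T=np.eye(4);T[:3,:3]=Ro.from_quat([w[1],w[2],w[3],w[0]]).as_matrix();T[:3,3]=s["ee_pos"]
C=np.linalg.inv(T@np.array(f["mount"]));f["rvec"]=cv2.Rodrigues(C[:3,:3])[0];f["tvec"]=C[:3,3]
import sys
if len(sys.argv)>1: cv2.imwrite(sys.argv[1],f["img"][:,:,::-1])
def bot(f):
  for l,z in(("bottle",.035),("band",.004)):
    for r in imaging.cut_out(f,l)[:1]:
        v,u=np.nonzero(r["mask"]);P=onz(f,np.c_[u,v],z)[:,:2]
        print(l,round(r["conf"],2),"x %.3f..%.3f"%(P[:,0].min(),P[:,0].max()),[(round(a,2),[round(float(e),4) for e in(P[k,1].min(),P[k,1].max(),(P[k,1].min()+P[k,1].max())/2)]) for a in(.5,.52,.54,.56,.58) if (k:=np.abs(P[:,0]-a)<.005).sum()>3])
bot(f);print("side");bot(imaging.grab_frame("side"))
E
python3 m.py
```

```text
t: 3.75
ee_pos: [0.5429, 0.1685, 0.0659]
orientation: [0.001, -0.034, 0.999, 0.0]
force: [-3.6, -0.8, 12.6]
grip_width: -0.0
grip_force: 7.0
t: 4.17
ee_pos: [0.5416, 0.1872, 0.0652]
orientation: [0.001, -0.035, 0.999, 0.001]
force: [-2.3, 1.6, 8.6]
grip_width: -0.0002
grip_force: 4.7
4.1667 [0.5416 0.1872 0.0652] [-2.3  1.6  8.6]
bottle 0.78 x 0.468..0.639 [(0.5, [0.1399, 0.2029, 0.1714]), (0.52, [0.1421, 0.2039, 0.173]), (0.54, [0.1426, 0.2053, 0.174]), (0.56, [0.1443, 0.2064, 0.1754]), (0.58, [0.1461, 0.1676, 0.1569])]
band 0.83 x 0.460..0.608 [(0.5, [0.2205, 0.2512, 0.2358]), (0.52, [0.221, 0.2523, 0.2367]), (0.54, [0.2226, 0.2538, 0.2382]), (0.56, [0.2244, 0.2549, 0.2397]), (0.58, [0.226, 0.2566, 0.2413])]
side
bottle 0.75 x 0.468..0.718 [(0.5, [0.1172, 0.2289, 0.1731]), (0.52, [0.1163, 0.229, 0.1727]), (0.54, [0.1163, 0.2295, 0.1729]), (0.56, [0.1482, 0.2324, 0.1903]), (0.58, [0.1203, 0.2325, 0.1764])]
band 0.82 x 0.461..0.711 [(0.5, [0.2235, 0.2524, 0.2379]), (0.52, [0.225, 0.2569, 0.2409]), (0.54, [0.2271, 0.2594, 0.2432]), (0.56, [0.2277, 0.2568, 0.2423]), (0.58, [0.2288, 0.2584, 0.2436])]
```

Pure rolling so far: 40 mm of finger travel moved the bottle 19.5 mm. 64 mm remain, so lift, go back and repeat.

```bash
python3 -m pendant '[[0,0,-0.03,0,0,0],[0,0,-0.05,0,0,0],[-0.02,-0.05,-0.05,0,0,0],[-0.02,-0.085,-0.05,0,0,0],[-0.02,-0.085,-0.03,0,0,0]]'
python3 -m pendant '[[0,0,0.015,0,0,0],[0,0,0.025,0,0,0],[0,0,0.03,0,0,0],[0,0,0.031,0,0,0],[0,0,0.031,0,0,0]]'
python3 -m pendant '[[0,0.01,0,0,0,0],[0,0.03,0,0,0,0],[0,0.05,0,0,0,0],[0,0.07,0,0,0,0],[0,0.09,0,0,0,0]]'
python3 -m pendant '[[0,0.02,0,0,0,0],[0,0.04,0,0,0,0],[0,0.06,0,0,0,0],[0,0.075,0,0,0,0],[0,0.08,0,0,0,0]]'
python3 -m pendant '[[0,0.005,0,0,0,0],[0,0.01,0,0,0,0],[0,0.01,0,0,0,0]]'
python3 m.py
```

```text
t: 4.88
ee_pos: [0.5499, 0.1595, 0.0737]
orientation: [0.001, -0.034, 0.999, -0.0]
force: [-0.3, 0.5, -0.3]
grip_width: -0.0002
grip_force: 0.0
t: 5.3
ee_pos: [0.5484, 0.1613, 0.0646]
orientation: [-0.0, -0.035, 0.999, -0.0]
force: [-5.3, -1.7, 14.0]
grip_width: 0.0001
grip_force: 7.6
t: 5.72
ee_pos: [0.5464, 0.1891, 0.0658]
orientation: [0.0, -0.035, 0.999, 0.0]
force: [-9.0, -1.8, 22.7]
grip_width: -0.0
grip_force: 11.6
t: 6.13
ee_pos: [0.5448, 0.2138, 0.0649]
orientation: [0.0, -0.035, 0.999, 0.001]
force: [-4.3, 2.1, 14.9]
grip_width: 0.0001
grip_force: 7.6
t: 6.38
ee_pos: [0.5446, 0.2165, 0.0646]
orientation: [0.0, -0.035, 0.999, 0.001]
force: [-5.4, 1.4, 14.1]
grip_width: -0.0002
grip_force: 7.0
6.3833 [0.5446 0.2165 0.0646] [-5.4  1.4 14.1]
bottle 0.6 x 0.467..0.641 [(0.5, [0.1675, 0.2302, 0.1989]), (0.52, [0.1691, 0.2316, 0.2004]), (0.54, [0.1702, 0.2331, 0.2016]), (0.56, [0.1719, 0.2328, 0.2023]), (0.58, [0.1729, 0.197, 0.185])]
band 0.95 x 0.460..0.608 [(0.5, [0.2334, 0.2505, 0.2419]), (0.52, [0.2343, 0.252, 0.2432]), (0.54, [0.2356, 0.2534, 0.2445]), (0.56, [0.2373, 0.2545, 0.2459]), (0.58, [0.2396, 0.2562, 0.2479])]
side
bottle 0.85 x 0.465..0.714 [(0.5, [0.1436, 0.254, 0.1988]), (0.52, [0.1474, 0.2546, 0.201]), (0.54, [0.1472, 0.2578, 0.2025]), (0.56, [0.1806, 0.2618, 0.2212]), (0.58, [0.1516, 0.2594, 0.2055])]
band 0.67 x 0.463..0.712 [(0.5, [0.2226, 0.2528, 0.2377]), (0.52, [0.2233, 0.2536, 0.2384]), (0.54, [0.2271, 0.2573, 0.2422]), (0.56, [0.2246, 0.2606, 0.2426]), (0.58, [0.2253, 0.2618, 0.2435])]
```

```bash
python3 -m pendant '[[0,0,-0.03,0,0,0],[0,0,-0.05,0,0,0],[-0.005,-0.05,-0.05,0,0,0],[-0.005,-0.093,-0.05,0,0,0],[-0.005,-0.093,-0.03,0,0,0]]'
python3 -m pendant '[[0,0,0.015,0,0,0],[0,0,0.025,0,0,0],[0,0,0.028,0,0,0],[0,0,0.029,0,0,0],[0,0,0.029,0,0,0]]'
python3 -m pendant '[[0,0.01,0,0,0,0],[0,0.03,0,0,0,0],[0,0.05,0,0,0,0],[0,0.07,0,0,0,0],[0,0.09,0,0,0,0]]'
python3 -m pendant '[[0,0.02,0,0,0,0],[0,0.04,0,0,0,0],[0,0.06,0,0,0,0],[0,0.075,0,0,0,0],[0,0.08,0,0,0,0]]'
python3 -m pendant '[[0,0.005,0,0,0,0],[0,0.01,0,0,0,0],[0,0.01,0,0,0,0]]'
python3 -m pendant '[[0,0,-0.03,0,0,0],[0,0,-0.05,0,0,0],[0,-0.05,-0.05,0,0,0],[0,-0.075,-0.05,0,0,0],[0,-0.075,-0.04,0,0,0]]'
python3 m.py
```

```text
t: 7.1
ee_pos: [0.5493, 0.1855, 0.073]
orientation: [0.001, -0.034, 0.999, -0.0]
force: [0.3, 0.9, 0.7]
grip_width: -0.0
grip_force: 0.0
t: 7.52
ee_pos: [0.5482, 0.1876, 0.0644]
orientation: [-0.0, -0.035, 0.999, -0.0]
force: [-4.3, -2.2, 11.7]
grip_width: -0.0001
grip_force: 5.8
t: 7.93
ee_pos: [0.5462, 0.2153, 0.0658]
orientation: [0.0, -0.035, 0.999, 0.0]
force: [-8.7, -1.0, 20.7]
grip_width: -0.0003
grip_force: 10.5
t: 8.35
ee_pos: [0.5446, 0.24, 0.0651]
orientation: [0.0, -0.035, 0.999, 0.001]
force: [-5.5, 0.2, 15.6]
grip_width: -0.0004
grip_force: 7.4
t: 8.6
ee_pos: [0.5444, 0.2427, 0.0649]
orientation: [0.0, -0.035, 0.999, 0.001]
force: [-4.7, 1.0, 14.0]
grip_width: -0.0
grip_force: 6.9
t: 9.02
ee_pos: [0.5467, 0.2168, 0.0756]
orientation: [0.0, -0.034, 0.999, -0.0]
force: [0.8, 0.3, -0.8]
grip_width: -0.0
grip_force: 0.0
9.0167 [0.5467 0.2168 0.0756] [ 0.8  0.3 -0.8]
bottle 0.66 x 0.465..0.655 [(0.5, [0.1945, 0.2568, 0.2257]), (0.52, [0.1952, 0.2587, 0.227]), (0.54, [0.1966, 0.26, 0.2283]), (0.56, [0.1986, 0.2616, 0.2301]), (0.58, [0.2392, 0.2623, 0.2507])]
band 0.71 x 0.460..0.467 []
side
bottle 0.9 x 0.463..0.713 [(0.5, [0.1728, 0.2776, 0.2252]), (0.52, [0.1726, 0.279, 0.2258]), (0.54, [0.1733, 0.2821, 0.2277]), (0.56, [0.1763, 0.28, 0.2281]), (0.58, [0.1761, 0.2807, 0.2284])]
band 0.7 x 0.463..0.711 [(0.5, [0.2389, 0.2528, 0.2459]), (0.52, [0.241, 0.2536, 0.2473]), (0.54, [0.2417, 0.2539, 0.2478]), (0.56, [0.2429, 0.2564, 0.2497]), (0.58, [0.2462, 0.2584, 0.2523])]
```

About 10.5 mm to go: one more stroke of 21 mm, stop, lift gently away.

```bash
python3 -m pendant '[[0,0,0.015,0,0,0],[0,0,0.028,0,0,0],[0,0,0.035,0,0,0],[0,0,0.037,0,0,0],[0,0,0.037,0,0,0]]'
python3 -m pendant '[[0,0.015,0,0,0,0],[0,0.03,0,0,0,0],[0,0.045,0,0,0,0],[0,0.06,0,0,0,0],[0,0.07,0,0,0,0]]'
python3 -m pendant '[[0,0,0,0,0,0],[0,0,0,0,0,0],[0,0,0,0,0,0]]'
python3 -m pendant '[[0,0,-0.01,0,0,0],[0,0,-0.04,0,0,0],[0,0,-0.14,0,0,0],[0,0,-0.27,0,0,0],[0,0,-0.4,0,0,0]]'
python3 -m pendant '[[0,-0.05,-0.1,0,0,0],[0,-0.1,-0.1,0,0,0],[0,-0.1,-0.1,0,0,0]]'
python3 m.py pics/w2.png
```

```text
t: 9.73
ee_pos: [0.5463, 0.2189, 0.0655]
orientation: [0.0, -0.035, 0.999, 0.0]
force: [-2.7, -1.4, 9.9]
grip_width: 0.0002
grip_force: 4.8
t: 10.15
ee_pos: [0.5448, 0.2404, 0.0659]
orientation: [0.0, -0.035, 0.999, 0.0]
force: [-4.8, -0.7, 11.2]
grip_width: 0.0001
grip_force: 6.2
t: 10.4
ee_pos: [0.5448, 0.2402, 0.0659]
orientation: [0.0, -0.035, 0.999, 0.0]
force: [-3.8, 0.3, 11.9]
grip_width: 0.0
grip_force: 6.1
t: 10.82
ee_pos: [0.5441, 0.2394, 0.1852]
orientation: [-0.001, -0.035, 0.999, -0.0]
force: [1.6, 0.5, 1.0]
grip_width: -0.0001
grip_force: 0.0
t: 11.07
ee_pos: [0.5482, 0.208, 0.2172]
orientation: [0.002, -0.034, 0.999, -0.0]
force: [0.1, 1.1, -0.7]
grip_width: 0.0003
grip_force: 0.0
11.0667 [0.5482 0.208  0.2172] [ 0.1  1.1 -0.7]
bottle 0.65 x 0.464..0.687 [(0.5, [0.205, 0.2658, 0.2354]), (0.52, [0.2064, 0.2683, 0.2373]), (0.54, [0.2077, 0.2697, 0.2387]), (0.56, [0.2091, 0.2702, 0.2396]), (0.58, [0.2105, 0.2721, 0.2413])]
band 0.7 x 0.405..0.441 []
side
bottle 0.8 x 0.461..0.714 [(0.5, [0.1776, 0.2883, 0.2329]), (0.52, [0.1848, 0.291, 0.2379]), (0.54, [0.1847, 0.2925, 0.2386]), (0.56, [0.1858, 0.2936, 0.2397]), (0.58, [0.1888, 0.294, 0.2414])]
band 0.68 x 0.463..0.713 []
```

View pics/w2.png

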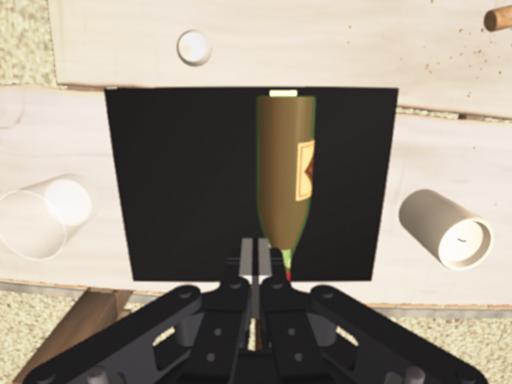

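The bottle (column 286) covers the band, whose end shows at (284,93), centred on the bottle's base. Its centre line measures within about 1 mm of the band's, and the candle, tumbler and stopper have not moved.

```bash
python3 -m pendant '[[0,0,0,0,0,0],[0,0,0,0,0,0],[0,0,0,0,0,0],[0,0,0,0,0,0],[0,0,0,0,0,0]]' >/dev/null
python3 -c "from plant import order; print(order.finish_job())"
```

```text
the job is handed in; nothing more can be done
None
```

I rolled the half bottle about 84 mm onto the cream band in four fingertip strokes, and it measured within about 1 mm of the band's centre line when I took the hand away and handed in; no verdict came back.

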